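# Get the oilstone out of its sliding-lid box and bed it in its bench block

### The job

Get the bench ready for honing: the flat wooden lid of the stone box has no handle, so press lightly on top of it and draw it back by friction, out over the box's low end, until it is fully open. Then lift the oilstone out and bed it gently in the recess of its wooden block, lying flat on the bottom of the recess, and leave the lid open. The lid panel is thin and the stone brittle, so do not bear down hard on either (30 N is too much for the lid), and leave everything else on the bench where it is.

Things in the scene. Friction and masses are not known exactly. Their poses are not given: they have to be found in the camera images.
- box: Oak box 200 (x) x 114 (y) x 56 mm high, fixed. Origin: centre of its underside, on the bench. Its -x end wall is low (41 mm), the lid comes out over it; side and +x walls are 56 mm high, 7 mm thick. Inside: width 100 mm, floor 8 mm above the origin. A 34 mm high cross wall at x = -34 to -28 mm parts the stone's space (x = -28 to +93 mm) from an empty one.
- lid: Flat lid, 196 x 100 x 5 mm, captive in grooves along the box's x; no handle. Its origin is at the box's origin when closed (x -100 to +93 mm covered), and moves to the box's -x, 125 mm to a stop; sliding takes 4 to 5 N, it stays where left. Its top is NOT measured: level, but 45.5 to 52.5 mm above the bench (it swells and sinks; unyielding), so feel for it. Some 10 N on it grip well.
- stone: Grey oilstone, 100 (x) x 40 (y) x 20 mm high, about 0.2 kg, lying flat on the box's floor under the lid, nearly parallel to the box, with about 26 mm of room beside each long side. Origin: centre of its underside; z up.
- holder: Bench block of dark wood, 160 (x) x 84 (y) x 24 mm high, fixed. Origin: centre of its underside. In the middle of its top is a recess 103 (x) x 43 (y) x 6 mm deep with a 1.5 mm bevel; its floor is 18 mm above the origin. The stone fits in either way round, 1.5 mm to spare on each side, and then stands 14 mm proud of the block.
- oil: Amber honing-oil bottle, 48 mm across, 115 mm high, upright. Origin: centre of its underside. To be left alone.
- key: Steel T-handled chuck key lying flat, 100 mm shank along x, 80 mm crossbar at its -x end, 16 mm high. Origin: on the bench under the middle of the shank. To be left alone.
- chuck: Steel drill chuck, 45 mm across, with a bit pointing up, on a 64 mm square wooden foot, 120 mm high in all. Origin: centre of its underside. To be left alone.
- mug: White mug with pencils standing in it, 72 mm across, 155 mm high with them. Origin: centre of its underside. To be left alone.
- blank: Square wooden turning blank lying down, 240 x 38 x 38 mm. Origin: centre of its underside. To be left alone.
- dish: Red plastic dish with screws, 110 mm across, 28 mm high. Origin: centre of its underside. To be left alone.
Mind the look-alikes: they are no part of the job. What is shaped like the box but pink or red is not meant.

How it is judged:
On the way, in this order (a step that is already met when the one before it is completed fails the run):
1. the lid is drawn fully open (at least 115 of its 125 mm) (x of lid in the frame of box below -0.115 m), for 0.2 s.
2. the stone is lifted out of the box (z of stone in the frame of box above 0.058 m), for 0.1 s.
At the end, for the whole second after the job is handed in: The stone lies at rest in the block's recess: within 4 mm of its middle each way, underside within 2.5 mm of the recess floor, lengthwise to within 0.06 rad and flat to within 0.04 rad; the lid is still at least 110 mm open (x of lid in the frame of box below -0.11 m and x of stone in the frame of holder between -0.004 and 0.004 m and y of stone in the frame of holder between -0.004 and 0.004 m and z of stone in the frame of holder between 0.016 and 0.0205 m and angle between the x axis of stone and the x axis of holder, either way round below 0.06 rad and angle between the z axis of stone and the z axis of holder, either way round below 0.04 rad and linear speed of stone below 0.02 m/s); the robot touches nothing.
It fails at once if the lid is pressed with more than 30 N (contact force between lid and anything else above 30 N).
It fails at once if the stone is dropped on, or driven against, the block with more than 40 N (contact force between stone and holder above 40 N).
It fails at once if something else on the bench is shifted by more than 30 mm (distance of any of oil, key, chuck, mug, blank, dish from where it was at the start of the episode above 0.03 m).
It also fails if it takes over 61 s, if anything falls off the work surface, if the arm or the gripper's body presses on something with over 40 N, if the wrist force passes 120 N, or if a joint passes its speed limit or range.

### The arm

A 7-joint arm with a two-finger parallel gripper is mounted at the origin on the work surface. World frame = base frame: x ahead of the robot, y to its left, z up, the work surface at z = 0. Lengths are in m, angles in rad, forces in N, time in s.
With the tool pointing down it reaches from about 0.4 to 0.925 m from the base axis. Payload 5.6 kg.
Tool frame: the origin (TCP) lies where the fingers leave the gripper's body, on its centre line; the fingertips stand 73 mm ahead of it and the grasp point (between the pads) lies 54 mm ahead of it (ctrl.tcp_to_tips is the distance from the TCP to the fingertips, in m); z points along the fingers, y is the direction in which the jaws open and shut (so a half turn about z gives the same grasp; the last joint's range is limited). The gripper opens to 85 mm and grips with 20 to 120 N. Pads are 22 mm wide; open, the fingers measure 114 mm over their backs; the gripper's body (76 mm by 85 mm) begins 54 mm behind the grasp point. The pads swing forward as they close: fully open they stand 13 mm farther back than shut.
Start: joints at [1.127, 0.468, -0.012, 1.603, 0.006, 1.071, -0.056], TCP at [0.254, -0.599, 0.304] pointing down, gripper open.
Joint ranges: [-2.53, 2.53], [-0.31, 2.02], [-1.57, 1.55], [0.28, 2.44], [-1.29, 4.43], [0.15, 1.84], [-2.92, 2.92]. Speed limits (rad/s): [2.57, 2.57, 3.14, 3.14, 3.14, 3.14, 3.14].

### API

Orientations are given as [roll, pitch, yaw] about the fixed x, y, z axes, in that order (R = Rz(yaw) Ry(pitch) Rx(roll)).
In Python, from station import ctrl, cams gives the robot as it stands. The module is installed in compiled form; this text tells all that it offers.
- The arm moves only by the tool arm_command, never from a script. Its argument "series" is a list of rows, each a list of 3 entries, a list of its own where there are three numbers: the shift along the tool's x, y, z in cm, then the turn, a rotation vector about the tool's x, y, z in rad, then the closure, from 0 (fully open) to 1 (shut). In form: [[[x, y, z], [rx, ry, rz], jaw], ...]. A call has 1 to 5 rows; each row is the pose to reach, as a shift and turn from the pose commanded when the call began, along the tool's axes at that moment; what a row does not reach only later rows make up. A row lasts 1/8 s, in which the tool goes at most 62.5 mm and 10.7 degrees, less where a joint would pass 70% of its speed; a pose out of reach is approached as far as the arm can. A call with a gripper value outside its range is refused whole. The fingers move at their own pace and stop on an object; "force" is the grip in N (left out, the last holds). Time passes only in rows, so rows that repeat a pose let the fingers close. It gives the time, the measured TCP pose, the force and the opening at its end, in the units of the state.
- ctrl.state(): the state, without advancing time (a new reading comes with each control period).
- cams.capture(name): name is "scene" or "top" or "wrist"; returns the picture (384x512x3 uint8, red, green, blue); there is no depth.
- cams.camera_params(name): a dict with "K" (3x3 intrinsics, pixels), "dist_coeffs" ([k1, k2, p1, p2, k3] as OpenCV has them; the pictures are not rectified), "rvec" (rotation vector, rad) and "tvec" (3), from world to camera coordinates, as OpenCV has them. Camera axes: x right, y down, z forward; pixel columns grow to the right and rows downward; lengths in m; the calibration is good to about 2 mm. A picture is of the moment at which its call begins: read the wrist's pose just before it. camera_params takes no time and is no camera call; for the wrist camera it gives the pose at the moment of the call.
- ctrl.sign_off(): hands the job in, once; it reports no verdict.
The state is a dict: "t": time; "joint_positions": joint angles; "qd": joint speeds; "joint_efforts": joint torques, N m; "tool_pos": TCP position; "eef_rot": TCP orientation; "wrist_force": force on the tool from outside, world axes, zero at the start; "ft_torque": the same for the moment, N m; "width": finger opening in m.
Only numpy, scipy, OpenCV 4.12 (cv2) and the standard library are available. Lean on these libraries where they do the work, as an engineer would, in place of code of your own. Each camera call takes 0.05 s, during which the arm holds its last target. There are 200 camera calls.

## Working session

There is one attempt and no reset: what is moved stays moved. The work goes in short steps, Python scripts to look and compute and a tool call to move; the robot and the scene stay as the last step left them, time stands still between calls to the robot, and variables do not carry over. Pictures are saved under pics/ and viewed, about 8 in all and at most 12, crops included, and the job is handed in when it is done.

Besides the shell and the picture viewer there is one more tool, called as name(argument=value, ...) on one line, values as JSON. arm_command: Moves the arm, as the interface text tells. Its arguments: {"type":"object","properties":{"series":{"type":"array","items":{"type":"array"}},"force":{"type":"number"}},"required":["series"]}

```bash
mkdir -p pics; cat > h.py <<'E'
import numpy as np, cv2
from station import ctrl, cams
def P(n):
    p=cams.camera_params(n); R=cv2.Rodrigues(np.array(p["rvec"],float))[0]
    return np.array(p["K"],float),np.array(p["dist_coeffs"],float),R,np.array(p["tvec"],float).ravel()
def ray(n,px,z,prm=None):
    K,d,R,t=prm or P(n)
    u=cv2.undistortPoints(np.array(px,float).reshape(-1,1,2),K,d).reshape(-1,2)
    D=np.c_[u,np.ones(len(u))]@R; c=-R.T@t
    return c+D*((z-c[2])/D[:,2])[:,None]
def proj(n,pts,prm=None):
    K,d,R,t=prm or P(n)
    return cv2.projectPoints(np.array(pts,float).reshape(-1,1,3),cv2.Rodrigues(R)[0],t,K,d)[0].reshape(-1,2)
def snap(n,f):
    prm=P(n); im=cams.capture(n); np.savez('pics/'+f+'.npz',K=prm[0],d=prm[1],R=prm[2],t=prm[3],im=im)
    cv2.imwrite('pics/'+f+'.png',im[...,::-1]); return im,prm
def load(f):
    a=np.load('pics/'+f+'.npz'); return a['im'],(a['K'],a['d'],a['R'],a['t'])
def st():
    s=ctrl.state(); print({k:np.round(s[k],4).tolist() for k in("t","tool_pos","eef_rot","wrist_force","width")})
E
python3 - <<'E'
from h import *
st(); a,_=snap("top","top0"); b,_=snap("scene","scene0")
cv2.imwrite('pics/both.png',cv2.resize(np.vstack([a,b]),None,fx=.78,fy=.78)[...,::-1])
E
```

```text
{'t': 0.0, 'tool_pos': [0.2534, -0.5981, 0.3029], 'eef_rot': [-3.1399, 0.0001, 0.4007], 'wrist_force': [-0.393, -0.6961, 0.1491], 'width': 0.0852}
```

View pics/top0.png

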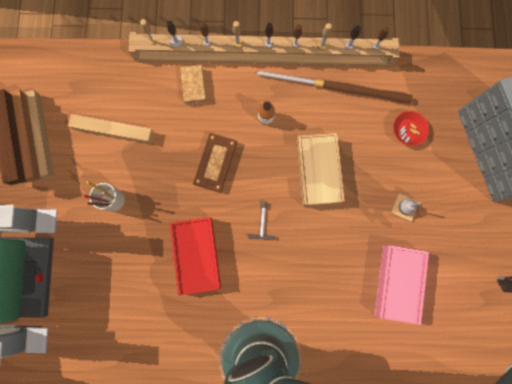

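View pics/scene0.png

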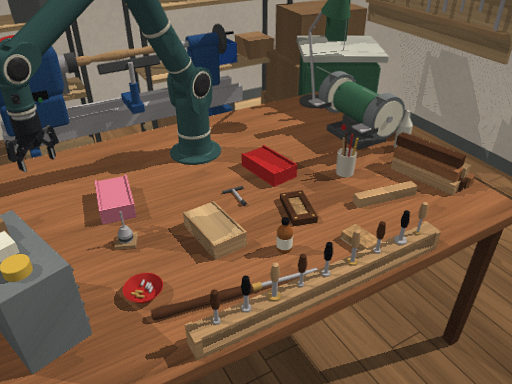

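The top view shows the oak box at (321,169), the holder at (216,162) and the key at (263,222). Pink (402,285) and red (195,256) are decoys. I'll zoom in on the box and holder.

```bash
python3 - <<'E'
from h import *
a,prm=load('top0'); b,p2=load('scene0')
c1=cv2.resize(a[120:220,180:360],None,fx=4.4,fy=4.4,interpolation=cv2.INTER_CUBIC)[:, :790]
cv2.imwrite('pics/z.png',c1[...,::-1])
print(ray("top",[[260,360],[321,169],[216,162]],0.03,prm).round(3))
hsv=cv2.cvtColor(a,cv2.COLOR_RGB2HSV); print(hsv[169,321],hsv[162,203],hsv[200,280],hsv[133,320],hsv[162,216])
c2=b[175:265,170:330]
cv2.imwrite('pics/z2.png',cv2.resize(c2,None,fx=4.5,fy=4.5,interpolation=cv2.INTER_CUBIC)[...,::-1])
E
```

```text
[[ 0.006  0.003  0.03 ]
 [ 0.54  -0.167  0.03 ]
 [ 0.555  0.138  0.03 ]]
[ 17 107 228] [ 11 151 108] [ 12 152 193] [ 13 142 197] [ 15 135 183]
```

View pics/z.png

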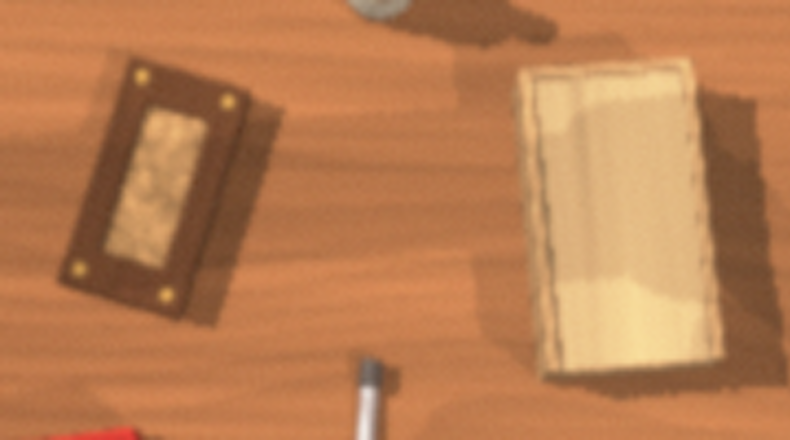

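View pics/z2.png

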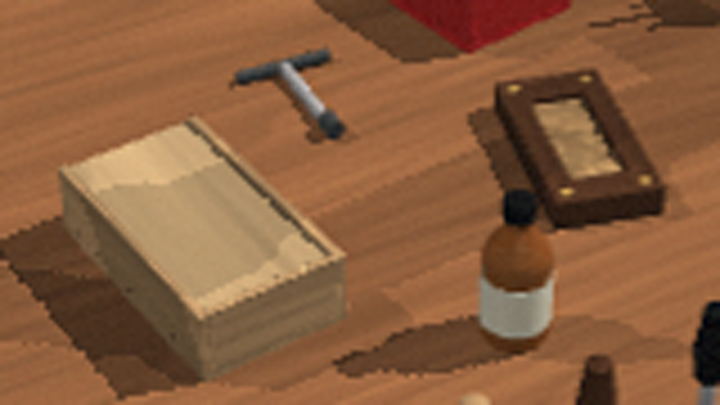

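The dark-line end wall is at the far end (zoom y≈70) and the lid runs out over the near end (y≈365). So the box's +x points away from the robot.

```bash
python3 - <<'E'
from h import *
_,prm=load('top0')
def c(q,z):
    q=np.array(q)/4.4+[180,120]-.4; w=ray("top",q,z,prm)[:,:2]
    ax=(w[0]+w[1]-w[2]-w[3])/2; print(w.round(4).tolist(), 'c',w.mean(0).round(4),'len',np.linalg.norm(ax).round(4),'wid',np.linalg.norm((w[0]-w[1]+w[3]-w[2])/2).round(4),'yaw',np.arctan2(ax[1],ax[0]).round(4))
    return w
c([[518,70],[690,60],[722,358],[545,378]],.056)
c([[133,57],[250,93],[180,320],[60,280]],.024)
c([[148,108],[207,122],[165,268],[104,255]],.024)
K,d,R,t=P("wrist"); s=ctrl.state(); print('wristcam',(-R.T@t).round(3),R.round(2).tolist(),K.round(0).tolist())
E
```

```text
[[0.6316, -0.0958], [0.6405, -0.209], [0.4436, -0.2269], [0.4291, -0.1131]] c [ 0.5362 -0.1612] len 0.2004 wid 0.1142 yaw 0.0879
[[0.645, 0.1593], [0.6216, 0.0805], [0.4676, 0.1231], [0.493, 0.2026]] c [0.5568 0.1414] len 0.1589 wid 0.0828 yaw -0.2735
[[0.6101, 0.1482], [0.6012, 0.1087], [0.502, 0.1339], [0.5101, 0.1742]] c [0.5559 0.1413] len 0.1028 wid 0.0408 yaw -0.2516
wristcam [ 0.315 -0.572  0.373] [[0.39, -0.92, -0.0], [-0.89, -0.38, 0.26], [-0.24, -0.1, -0.97]] [[269.0, 0.0, 256.0], [0.0, 269.0, 192.0], [0.0, 0.0, 1.0]]
```

arm_command(series=[[[12, -7, 0], [0, 0, 0.15], 1], [[24, -14, 0], [0, 0, 0.31], 1], [[30, -17.5, 0], [0, 0, 0.31], 1], [[36, -21, 0], [0, 0, 0.31], 1], [[40, -24, 0], [0, 0, 0.31], 1]], force=40)

```text
t: 0.72
tool_pos: [0.4402, -0.3454, 0.3037]
eef_rot: [-3.141, 0.0, 0.091]
wrist_force: [1.5, -0.2, -0.4]
width: -0.0
```

```bash
cat >> h.py <<'E'
from scipy.spatial.transform import Rotation as Ro
def go(x,y,z,yaw):
    s=ctrl.state(); R0=Ro.from_euler('xyz',s['eef_rot']); T=Ro.from_euler('xyz',[np.pi,0,yaw])
    print('shift cm',(R0.inv().apply(np.array([x,y,z])-s['tool_pos'])*100).round(2),'turn',(R0.inv()*T).as_rotvec().round(3))
BC=np.array([0.536,-0.161]); BY=0.088
def bx(x,y=0):
    return BC+np.array([[np.cos(BY),-np.sin(BY)],[np.sin(BY),np.cos(BY)]])@[x,y]
E
python3 - <<'E'
from h import *
st(); print(ctrl.tcp_to_tips); go(*bx(.04),.148,BY)
E
```

```text
{'t': 0.725, 'tool_pos': [0.4402, -0.3454, 0.3037], 'eef_rot': [-3.1415, 0.0002, 0.0907], 'wrist_force': [1.4897, -0.2261, -0.4456], 'width': -0.0}
0.0726
shift cm [ 15.21 -17.48  15.57] turn [-0.     0.     0.003]
```

arm_command(series=[[[4, -4.5, 0], [0, 0, 0], 1], [[8, -9, 0], [0, 0, 0], 1], [[12, -13.5, 3], [0, 0, 0], 1], [[15.2, -17.5, 8], [0, 0, 0], 1], [[15.2, -17.5, 14], [0, 0, 0], 1]])

```text
t: 1.35
tool_pos: [0.5772, -0.1559, 0.1713]
eef_rot: [-3.141, -0.005, 0.097]
wrist_force: [0.1, -1.0, -0.2]
width: 0.0003
```

```bash
python3 - <<'E'
from h import *
st(); go(*bx(.04),.135,BY); im,prm=snap("wrist","w1")
E
```

```text
{'t': 1.35, 'tool_pos': [0.5772, -0.1559, 0.1713], 'eef_rot': [-3.141, -0.0051, 0.0965], 'wrist_force': [0.0721, -0.9868, -0.2092], 'width': 0.0003}
shift cm [-0.17  0.14  3.63] turn [-0.001 -0.005  0.009]
```

View pics/w1.png

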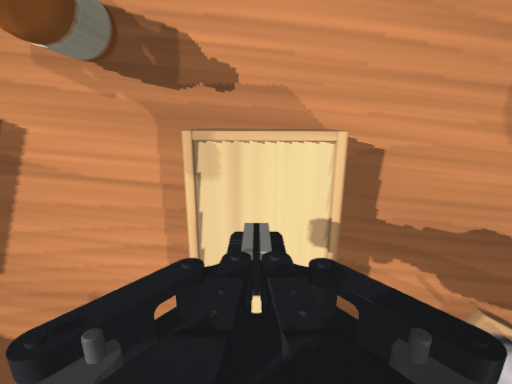

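The wrist view shows the tip at (256,235), near the centre of the lid (walls at 195 and 337). Descending to feel for the lid.

arm_command(series=[[[0, 0, 2.5], [0, 0, 0], 1], [[0, 0, 4], [0, 0, 0], 1], [[0, 0, 4.2], [0, 0, 0], 1], [[0, 0, 4.2], [0, 0, 0], 1]])

```text
t: 1.9
tool_pos: [0.5747, -0.1606, 0.1304]
eef_rot: [3.141, -0.001, 0.09]
wrist_force: [-0.5, 0.0, 0.7]
width: 0.0003
```

arm_command(series=[[[0, 0, 0.1], [0, 0, 0], 1], [[0, 0, 0.1], [0, 0, 0], 1]])

```text
t: 2.15
tool_pos: [0.5745, -0.1602, 0.1291]
eef_rot: [3.141, -0.001, 0.091]
wrist_force: [-0.6, -0.3, 0.5]
width: -0.0002
```

arm_command(series=[[[0, 0, 0.15], [0, 0, 0], 1], [[0, 0, 0.3], [0, 0, 0], 1], [[0, 0, 0.3], [0, 0, 0], 1]])

```text
t: 2.52
tool_pos: [0.5741, -0.1601, 0.1251]
eef_rot: [-3.142, 0.0, 0.091]
wrist_force: [-0.4, 0.7, 0.2]
width: 0.0002
```

arm_command(series=[[[0, 0, 0.1], [0, 0, 0], 1], [[0, 0, 0.1], [0, 0, 0], 1]])

```text
t: 2.78
tool_pos: [0.5743, -0.1601, 0.1246]
eef_rot: [3.141, -0.0, 0.091]
wrist_force: [-1.0, -0.6, 2.5]
width: -0.0003
```

arm_command(series=[[[0, 0, 0.05], [0, 0, 0], 1], [[0, 0, 0.05], [0, 0, 0], 1]])

```text
t: 3.02
tool_pos: [0.5744, -0.1601, 0.1245]
eef_rot: [3.141, -0.0, 0.091]
wrist_force: [-2.4, 0.9, 6.7]
width: 0.0003
```

arm_command(series=[[[0, 0, 0.06], [0, 0, 0], 1], [[0, 0, 0.06], [0, 0, 0], 1]])

```text
t: 3.28
tool_pos: [0.5744, -0.1601, 0.1244]
eef_rot: [3.141, -0.0, 0.091]
wrist_force: [-2.6, 0.2, 10.5]
width: 0.0002
```

arm_command(series=[[[-0.3, 0, 0], [0, 0, 0], 1], [[-0.8, 0, 0], [0, 0, 0], 1], [[-1.3, 0, 0], [0, 0, 0], 1]])

```text
t: 3.65
tool_pos: [0.5634, -0.1613, 0.1245]
eef_rot: [3.14, -0.006, 0.091]
wrist_force: [5.1, 0.6, 4.4]
width: -0.0002
```

arm_command(series=[[[-0.2, 0, 0.06], [0, 0, 0], 1], [[-0.6, 0, 0.06], [0, 0, 0], 1], [[-1.2, 0, 0.06], [0, 0, 0], 1]])

```text
t: 4.03
tool_pos: [0.5522, -0.1623, 0.1245]
eef_rot: [3.14, -0.007, 0.091]
wrist_force: [4.4, 0.6, 9.3]
width: -0.0001
```

```bash
python3 - <<'E'
from h import *
st(); snap("wrist","w2"); a,_=snap("top","top1")
cv2.imwrite('pics/z3.png',np.vstack([cv2.resize(a[120:240,270:370],None,fx=3,fy=3)])[...,::-1])
E
```

```text
{'t': 4.025, 'tool_pos': [0.5522, -0.1623, 0.1245], 'eef_rot': [3.1401, -0.0072, 0.0914], 'wrist_force': [4.3649, 0.6348, 9.3327], 'width': -0.0001}
```

View pics/w2.png

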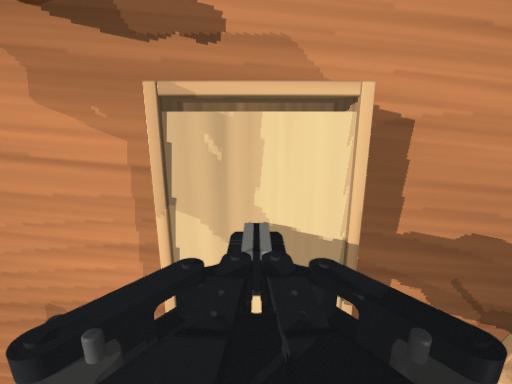

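The lid's far edge (row ≈110) has left the far wall (row 95), so it is sliding. Continuing.

arm_command(series=[[[-0.6, 0, 0.02], [0, 0, 0], 1], [[-1.2, 0, 0.02], [0, 0, 0], 1], [[-1.8, 0, 0.02], [0, 0, 0], 1], [[-2.4, 0, 0.02], [0, 0, 0], 1]])

```text
t: 4.62
tool_pos: [0.5284, -0.1645, 0.1245]
eef_rot: [3.14, -0.008, 0.091]
wrist_force: [5.2, 1.1, 10.4]
width: 0.0002
```

arm_command(series=[[[-0.6, 0, 0], [0, 0, 0], 1], [[-1.2, 0, 0], [0, 0, 0], 1], [[-1.8, 0, 0], [0, 0, 0], 1], [[-2.4, 0, 0], [0, 0, 0], 1]])

```text
t: 5.12
tool_pos: [0.5045, -0.1667, 0.1244]
eef_rot: [3.14, -0.008, 0.091]
wrist_force: [4.3, 1.4, 10.7]
width: -0.0002
```

arm_command(series=[[[-0.6, 0, 0], [0, 0, 0], 1], [[-1.2, 0, 0], [0, 0, 0], 1], [[-1.8, 0, 0], [0, 0, 0], 1], [[-2.4, 0, 0], [0, 0, 0], 1]])

```text
t: 5.62
tool_pos: [0.4807, -0.1688, 0.1244]
eef_rot: [3.14, -0.008, 0.091]
wrist_force: [4.7, 0.7, 11.7]
width: -0.0002
```

arm_command(series=[[[-0.6, 0, 0], [0, 0, 0], 1], [[-1.2, 0, 0], [0, 0, 0], 1], [[-1.8, 0, 0], [0, 0, 0], 1], [[-2.4, 0, 0], [0, 0, 0], 1]])

```text
t: 6.12
tool_pos: [0.4569, -0.1711, 0.1244]
eef_rot: [3.14, -0.008, 0.092]
wrist_force: [3.5, 2.2, 12.1]
width: 0.0001
```

arm_command(series=[[[-0.3, 0, 0], [0, 0, 0], 1], [[-0.6, 0, 0], [0, 0, 0], 1], [[-0.9, 0, -0.03], [0, 0, 0], 1], [[-0.9, 0, -0.03], [0, 0, 0], 1]])

```text
t: 6.62
tool_pos: [0.4472, -0.172, 0.1244]
eef_rot: [3.14, -0.006, 0.091]
wrist_force: [2.8, 2.0, 12.6]
width: 0.0001
```

```bash
python3 - <<'E'
from h import *
st(); go(*bx(.033),.25,BY)
E
```

```text
{'t': 6.625, 'tool_pos': [0.4472, -0.172, 0.1244], 'eef_rot': [3.1399, -0.0059, 0.0912], 'wrist_force': [2.7913, 1.9787, 12.5871], 'width': 0.0001}
shift cm [ 12.31  -0.25 -12.49] turn [ 0.002 -0.006  0.003]
```

Now I'll lift and look into the box from above the stone, opening the jaws on the way.

arm_command(series=[[[0, 0, -3], [0, 0, 0], 1], [[0, 0, -8], [0, 0, 0], 0.3], [[5, 0, -13], [0, 0, 0], 0], [[9, 0, -14], [0, 0, 0], 0], [[9, 0, -14], [0, 0, 0], 0]])

```text
t: 7.25
tool_pos: [0.5371, -0.1629, 0.2639]
eef_rot: [3.141, -0.004, 0.093]
wrist_force: [-0.3, 0.9, -1.6]
width: 0.0722
```

arm_command(series=[[[0, 0, 0], [0, 0, 0], 0], [[0, 0, 0], [0, 0, 0], 0], [[0, 0, 0], [0, 0, 0], 0]])

```text
t: 7.62
tool_pos: [0.5335, -0.164, 0.2622]
eef_rot: [-3.141, 0.001, 0.09]
wrist_force: [1.1, 0.1, 0.0]
width: 0.0854
```

```bash
python3 - <<'E'
from h import *
st(); snap("wrist","w3")
E
```

```text
{'t': 7.625, 'tool_pos': [0.5335, -0.164, 0.2622], 'eef_rot': [-3.1414, 0.0014, 0.09], 'wrist_force': [1.133, 0.1457, 0.0055], 'width': 0.0854}
```

View pics/w3.png

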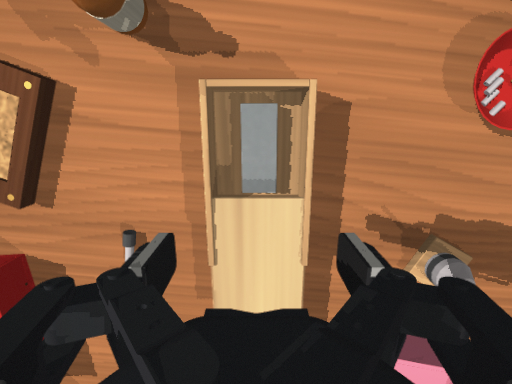

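The stone is visible at (241..277, 103..193) and the lid edge is at row ≈197. Measuring both.

```bash
python3 - <<'E'
from h import *
im,prm=load('w3'); h=cv2.cvtColor(im,cv2.COLOR_RGB2HSV)
m=((h[...,0]>90)&(h[...,0]<125)&(h[...,1]>20)).astype(np.uint8); m[:85]=0;m[200:]=0;m[:,:215]=0;m[:,300:]=0
m=cv2.morphologyEx(m,cv2.MORPH_OPEN,np.ones((3,3)))
c=max(cv2.findContours(m,0,2)[0],key=cv2.contourArea); print(cv2.boundingRect(c),cv2.contourArea(c))
w=ray('',c.reshape(-1,2),.028,prm)[:,:2]
r=cv2.minAreaRect((w*1000).astype(np.float32)); print(r,cv2.boxPoints(r).round(1).tolist())
q=ray('',[[200,80],[316,80]],.056,prm)[:,:2]; print('far corners',q.round(4))
e=ray('',[[215,197],[302,197]],.0515,prm)[:,:2]; print('lid edge',e.round(4))
f=(q.mean(0)-e.mean(0)); print('edge box x',.1-np.linalg.norm(f),'yaw',np.arctan2(*(q[0]-q[1])[::-1])-np.pi/2)
hi=(proj('',[[.556,.141,.024]],prm)); print(hi)
np.save('pics/stone.npy',cv2.boxPoints(r))
E
```

```text
Traceback (most recent call last):
ValueError: max() iterable argument is empty
```

```bash
cat > m.py <<'E'
from h import *
im,prm=load('w3'); h=cv2.cvtColor(im,cv2.COLOR_RGB2HSV)
print(h[140,258],h[185,258],h[140,225],h[140,290])
m=((im[...,2].astype(int)-im[...,0])>-5).astype(np.uint8); m[:85]=0;m[200:]=0;m[:,:215]=0;m[:,300:]=0
m=cv2.morphologyEx(m,cv2.MORPH_OPEN,np.ones((3,3)))
c=max(cv2.findContours(m,0,2)[0],key=cv2.contourArea); print(cv2.boundingRect(c),cv2.contourArea(c))
w=ray('',c.reshape(-1,2),.028,prm)[:,:2]
r=cv2.minAreaRect((w*1000).astype(np.float32)); print(r,cv2.boxPoints(r).round(1).tolist())
q=ray('',[[200,80],[316,80]],.056,prm)[:,:2]; print('far corners',q.round(4))
e=ray('',[[215,197],[302,197]],.0515,prm)[:,:2]; print('lid edge',e.round(4))
f=(q.mean(0)-e.mean(0)); print('edge box x',.1-np.linalg.norm(f))
E
python3 m.py
```

```text
[ 84   9 148] [ 80   6 128] [ 15 115 129] [ 16 117 150]
(241, 104, 36, 88) 2905.5
((568.21533203125, -162.52639770507812), (97.20932006835938, 38.5254020690918), 5.46934700012207) [[518.0, -148.0], [521.7000122070312, -186.3000030517578], [618.4000244140625, -177.10000610351562], [614.7999877929688, -138.6999969482422]]
far corners [[ 0.632  -0.0999]
 [ 0.6418 -0.2108]]
lid edge [[ 0.5152 -0.1195]
 [ 0.5235 -0.2136]]
edge box x -0.01804652050998544
```

The lid edge reads about 111–116 mm open, which is marginal and possibly short of the stop. I'll draw it again to be sure.

```bash
python3 - <<'E'
from h import *
st(); go(*bx(-.045),.130,BY)
E
```

```text
{'t': 7.675, 'tool_pos': [0.5337, -0.164, 0.2624], 'eef_rot': [-3.1414, 0.001, 0.0901], 'wrist_force': [-0.3004, 0.006, 0.3697], 'width': 0.0855}
shift cm [-4.23 -0.28 13.24] turn [-0.     0.001  0.002]
```

arm_command(series=[[[-4.2, -0.3, 0], [0, 0, 0], 1], [[-4.2, -0.3, 3], [0, 0, 0], 1], [[-4.2, -0.3, 8], [0, 0, 0], 1], [[-4.2, -0.3, 11], [0, 0, 0], 1], [[-4.2, -0.3, 11], [0, 0, 0], 1]])

```text
t: 8.3
tool_pos: [0.4907, -0.1642, 0.1508]
eef_rot: [-3.14, 0.005, 0.091]
wrist_force: [0.8, 0.0, 0.8]
width: -0.0007
```

arm_command(series=[[[0, 0, 1.5], [0, 0, 0], 1], [[0, 0, 2.3], [0, 0, 0], 1], [[0, 0, 2.4], [0, 0, 0], 1], [[0, 0, 2.4], [0, 0, 0], 1]])

```text
t: 8.8
tool_pos: [0.4926, -0.1646, 0.1291]
eef_rot: [3.141, -0.001, 0.091]
wrist_force: [0.0, -0.5, -1.0]
width: 0.0003
```

arm_command(series=[[[0, 0, 0.2], [0, 0, 0], 1], [[0, 0, 0.42], [0, 0, 0], 1], [[0, 0, 0.42], [0, 0, 0], 1]])

```text
t: 9.18
tool_pos: [0.4924, -0.1646, 0.1246]
eef_rot: [3.141, -0.0, 0.091]
wrist_force: [-0.2, -0.1, 0.6]
width: 0.0
```

arm_command(series=[[[0, 0, 0.1], [0, 0, 0], 1], [[0, 0, 0.1], [0, 0, 0], 1]])

```text
t: 9.43
tool_pos: [0.4926, -0.1646, 0.1243]
eef_rot: [3.141, -0.0, 0.091]
wrist_force: [-2.2, 1.4, 8.2]
width: -0.0001
```

arm_command(series=[[[0, 0, 0.06], [0, 0, 0], 1], [[-0.4, 0, 0.08], [0, 0, 0], 1], [[-0.8, 0, 0.08], [0, 0, 0], 1], [[-1.2, 0, 0.08], [0, 0, 0], 1]])

```text
t: 9.93
tool_pos: [0.4834, -0.1653, 0.1244]
eef_rot: [3.14, -0.007, 0.092]
wrist_force: [4.0, 1.8, 7.1]
width: 0.0001
```

arm_command(series=[[[-0.4, 0, 0], [0, 0, 0], 1], [[-0.8, 0, 0], [0, 0, 0], 1]])

```text
t: 10.18
tool_pos: [0.4756, -0.1664, 0.1245]
eef_rot: [3.14, -0.008, 0.091]
wrist_force: [5.1, -0.1, 7.3]
width: 0.0005
```

arm_command(series=[[[-0.4, 0, 0.03], [0, 0, 0], 1], [[-0.8, 0, 0.03], [0, 0, 0], 1], [[-0.8, 0, 0.03], [0, 0, 0], 1]])

```text
t: 10.55
tool_pos: [0.4679, -0.1673, 0.1244]
eef_rot: [3.139, -0.008, 0.091]
wrist_force: [4.9, -0.1, 8.7]
width: 0.0
```

```bash
python3 - <<'E'
from h import *
st(); go(*bx(.033),.25,BY)
E
```

```text
{'t': 10.55, 'tool_pos': [0.4679, -0.1673, 0.1244], 'eef_rot': [3.1392, -0.0083, 0.0913], 'wrist_force': [4.871, -0.1217, 8.6991], 'width': 0.0}
shift cm [ 10.24   0.03 -12.47] turn [ 0.002 -0.008  0.003]
```

arm_command(series=[[[0, 0, -3], [0, 0, 0], 1], [[0, 0, -8], [0, 0, 0], 0.3], [[4, 0, -13], [0, 0, 0], 0], [[7, 0, -14], [0, 0, 0], 0], [[7, 0, -14], [0, 0, 0], 0]])

```text
t: 11.18
tool_pos: [0.5363, -0.1601, 0.2637]
eef_rot: [3.141, -0.004, 0.092]
wrist_force: [-1.1, -0.8, -1.2]
width: 0.0723
```

arm_command(series=[[[0, 0, 0], [0, 0, 0], 0], [[0, 0, 0], [0, 0, 0], 0], [[0, 0, 0], [0, 0, 0], 0]])

```text
t: 11.55
tool_pos: [0.5334, -0.1609, 0.2619]
eef_rot: [-3.141, 0.001, 0.09]
wrist_force: [-0.1, -0.2, -0.1]
width: 0.0854
```

```bash
sed -i "s/load('w3')/load('w4')/" m.py; python3 - <<'E'
from h import *
st(); im,_=snap("wrist","w4")
cv2.imwrite('pics/z4.png',cv2.resize(im[60:260,180:340],None,fx=3,fy=3,interpolation=cv2.INTER_CUBIC)[...,::-1])
E
python3 m.py
```

```text
{'t': 11.55, 'tool_pos': [0.5334, -0.1609, 0.2619], 'eef_rot': [-3.1413, 0.0012, 0.0902], 'wrist_force': [-0.0575, -0.1686, -0.1365], 'width': 0.0854}
[ 83   7 148] [ 90   7 147] [ 15 116 134] [ 16 118 112]
(244, 104, 36, 89) 2920.0
((567.8739013671875, -162.51910400390625), (98.19422149658203, 38.51224136352539), 5.287522792816162) [[517.2000122070312, -147.89999389648438], [520.7999877929688, -186.1999969482422], [618.5, -177.1999969482422], [615.0, -138.8000030517578]]
far corners [[ 0.6319 -0.0969]
 [ 0.6417 -0.2076]]
lid edge [[ 0.5152 -0.1165]
 [ 0.5236 -0.2104]]
edge box x -0.01792749794946967
```

View pics/z4.png

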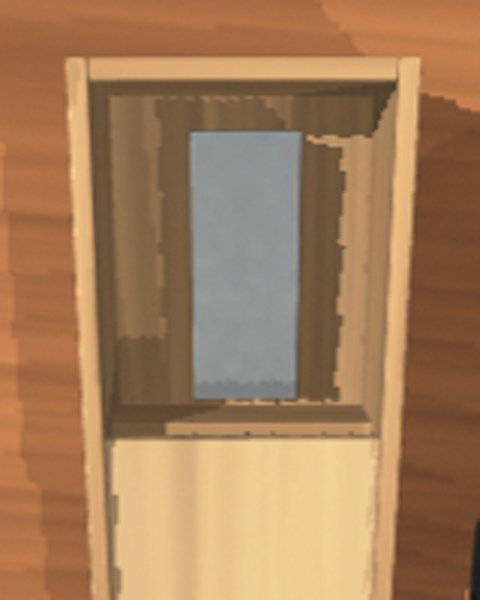

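The lid edge is now past the cross wall (zoom row 437), so it is fully open, about 124 mm. The stone centre is at (0.568,-0.1625), yaw ≈0.093. The fingers measure 114 mm over their backs when open and the box is 100 mm wide inside, so I'll part-close to about 54 mm before going in.

```bash
python3 - <<'E'
from h import *
im,prm=load('w4'); print('lid edge',np.linalg.norm(ray('',[[216,206],[306,206]],.0515,prm)[:,:2].mean(0)-[.6368,-.1523]).round(4))
go(.568,-.1618,.135,.093)
t0,p=load('top0'); print(ray('',[[266,113]],.06,p).round(3))
E
```

```text
lid edge 0.1282
shift cm [ 3.43  0.4  12.7 ] turn [-0.     0.001 -0.003]
[[ 0.696 -0.005  0.06 ]]
```

arm_command(series=[[[1.5, 0.1, 3], [0, 0, 0], 0.36], [[3.5, 0.1, 8], [0, 0, 0], 0.36], [[3.5, 0.1, 11], [0, 0, 0], 0.36], [[3.5, 0.1, 11], [0, 0, 0], 0.36], [[3.5, 0.1, 11], [0, 0, 0], 0.36]])

```text
t: 12.22
tool_pos: [0.5696, -0.1588, 0.1535]
eef_rot: [3.141, -0.001, 0.09]
wrist_force: [0.2, 0.7, 0.3]
width: 0.0542
```

```bash
python3 - <<'E'
from h import *
st(); go(.568,-.1618,.088,.093); im,_=snap("wrist","w5")
E
```

```text
{'t': 12.225, 'tool_pos': [0.5696, -0.1588, 0.1535], 'eef_rot': [3.141, -0.0013, 0.0904], 'wrist_force': [0.2198, 0.6644, 0.2722], 'width': 0.0542}
shift cm [-0.2   0.28  6.55] turn [ 0.001 -0.001 -0.003]
```

View pics/w5.png

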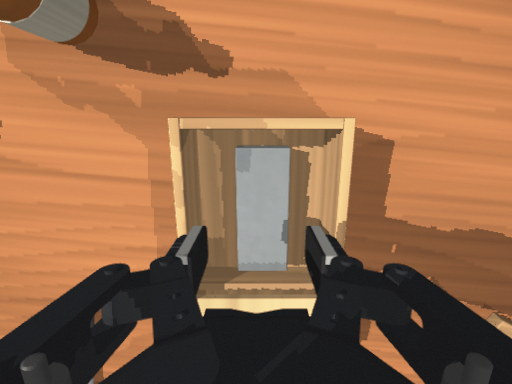

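The wrist view shows the pads at x≈207 and 308, straddling the stone (236–291) and inside the walls (185–345). I'll shift 2.8 mm along tool y and descend.

arm_command(series=[[[-0.2, 0.28, 1.5], [0, 0, 0], 0.36], [[-0.2, 0.28, 3.5], [0, 0, 0], 0.36], [[-0.2, 0.28, 4.5], [0, 0, 0], 0.36], [[-0.2, 0.28, 4.5], [0, 0, 0], 0.36]])

```text
t: 12.78
tool_pos: [0.5666, -0.1613, 0.106]
eef_rot: [-3.141, 0.002, 0.091]
wrist_force: [0.9, 0.1, 1.2]
width: 0.0545
```

arm_command(series=[[[0, 0, 0.6], [0, 0, 0], 0.36], [[0, 0, 1.2], [0, 0, 0], 0.36], [[0, 0, 1.7], [0, 0, 0], 0.36], [[0, 0, 1.7], [0, 0, 0], 0.36]])

```text
t: 13.28
tool_pos: [0.5671, -0.1614, 0.09]
eef_rot: [-3.141, 0.001, 0.091]
wrist_force: [0.7, -0.9, 0.6]
width: 0.0549
```

arm_command(series=[[[0, 0, 0], [0, 0, 0], 0.6], [[0, 0, 0], [0, 0, 0], 0.7], [[0, 0, 0], [0, 0, 0], 0.7], [[0, 0, 0], [0, 0, 0], 0.7]], force=40)

```text
t: 13.78
tool_pos: [0.5676, -0.1616, 0.0908]
eef_rot: [3.141, -0.001, 0.091]
wrist_force: [0.1, 0.7, 3.4]
width: 0.0391
```

arm_command(series=[[[0, 0, -0.3], [0, 0, 0], 0.7], [[0, 0, -1], [0, 0, 0], 0.7], [[0, 0, -3], [0, 0, 0], 0.7], [[0, 0, -6], [0, 0, 0], 0.7], [[0, 0, -9], [0, 0, 0], 0.7]])

```text
t: 14.4
tool_pos: [0.5674, -0.1615, 0.1825]
eef_rot: [3.141, -0.001, 0.091]
wrist_force: [-0.5, -0.3, -1.7]
width: 0.0387
```

arm_command(series=[[[0, 0, -2], [0, 0, 0], 0.7], [[0, 0, -2], [0, 0, 0], 0.7], [[0, 0, -2], [0, 0, 0], 0.7]])

```text
t: 14.78
tool_pos: [0.5669, -0.1615, 0.2003]
eef_rot: [-3.141, 0.001, 0.091]
wrist_force: [-0.9, -0.5, -1.8]
width: 0.0389
```

```bash
python3 - <<'E'
from h import *
st(); im,_=snap("wrist","w6"); go(.556,.141,.2,-.265)
E
```

```text
{'t': 14.775, 'tool_pos': [0.5669, -0.1615, 0.2003], 'eef_rot': [-3.1415, 0.0006, 0.0907], 'wrist_force': [-0.9443, -0.4521, -1.8042], 'width': 0.0389}
shift cm [ 1.670e+00 -3.022e+01 -2.000e-02] turn [-0.     0.002  0.356]
```

The stone is held (width 38.9 mm, −1.8 N). Moving it over the holder.

arm_command(series=[[[0, -5, 0], [0, 0, 0], 0.7], [[0.5, -11, 0], [0, 0, 0.1], 0.7], [[1, -17, 0], [0, 0, 0.2], 0.7], [[1.4, -22, 0], [0, 0, 0.3], 0.7], [[1.7, -27, 0], [0, 0, 0.356], 0.7]])

```text
t: 15.45
tool_pos: [0.5591, 0.1106, 0.1993]
eef_rot: [3.141, 0.002, -0.267]
wrist_force: [0.8, 0.5, -2.4]
width: 0.0388
```

arm_command(series=[[[0, -1.5, 0], [0, 0, 0], 0.7], [[0, -1.5, 0], [0, 0, 0], 0.7], [[0, -1.5, 0], [0, 0, 0], 0.7]])

```text
t: 15.82
tool_pos: [0.5638, 0.1211, 0.1998]
eef_rot: [3.14, 0.001, -0.268]
wrist_force: [-0.2, -0.1, -1.3]
width: 0.0388
```

```bash
python3 - <<'E'
from h import *
st(); im,prm=snap("wrist","w7"); go(.556,.141,.12,-.265)
a,_=snap("scene","s7"); print(proj("scene",[[.556,.141,.1]]))
cv2.imwrite('pics/z7.png',np.hstack([im[:, :],cv2.resize(a[110:255,245:350],None,fx=2.65,fy=2.65)[:384]])[...,::-1])
E
```

```text
{'t': 15.825, 'tool_pos': [0.5638, 0.1211, 0.1998], 'eef_rot': [3.1398, 0.0007, -0.2677], 'wrist_force': [-0.2242, -0.0836, -1.2925], 'width': 0.0388}
shift cm [-1.28 -1.73  7.99] turn [ 0.001  0.    -0.003]
[[298.86383844 184.99768934]]
```

View pics/z7.png

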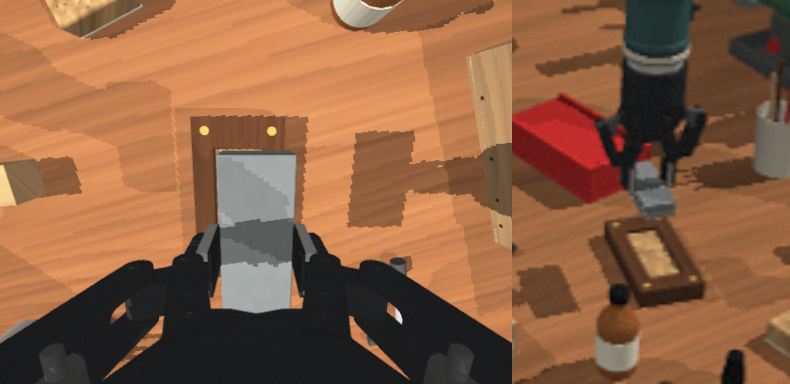

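The stone hangs level in the jaws (columns 217–296, rows 151–311), but it hides the recess. I'll back off 11 cm for a clear look at the holder.

arm_command(series=[[[-5, -1, 0], [0, 0, 0], 0.7], [[-10, -1.7, 0], [0, 0, 0], 0.7], [[-11, -1.7, 0], [0, 0, 0], 0.7], [[-11, -1.7, 0], [0, 0, 0], 0.7], [[-11, -1.7, 0], [0, 0, 0], 0.7]])

```text
t: 16.55
tool_pos: [0.4637, 0.1675, 0.2007]
eef_rot: [-3.141, -0.001, -0.268]
wrist_force: [-0.0, 0.0, -1.5]
width: 0.0385
```

```bash
python3 - <<'E'
from h import *
st(); im,prm=snap("wrist","w8"); s=ctrl.state()
cv2.imwrite('pics/z8.png',cv2.resize(im[40:340,150:380],None,fx=2,fy=2,interpolation=cv2.INTER_CUBIC)[...,::-1])
E
```

```text
{'t': 16.55, 'tool_pos': [0.4637, 0.1675, 0.2007], 'eef_rot': [-3.1412, -0.0014, -0.2678], 'wrist_force': [-0.0021, 0.0455, -1.52], 'width': 0.0385}
```

View pics/z8.png

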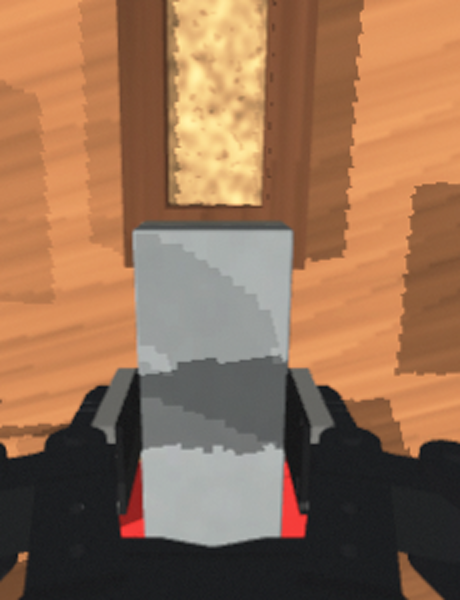

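```bash
cat > r.py <<'E'
from h import *
im,prm=load('w8'); tcp=np.array([.4637,.1675,.2007]); yaw=-.2678
h=cv2.cvtColor(im,cv2.COLOR_RGB2HSV).astype(int)
print(h[100,258],h[100,220],h[60,298])
m=((h[...,2]>150)&(h[...,0]>15)&(h[...,0]<32)).astype(np.uint8); m[150:]=0; m[:,:205]=0; m[:,310:]=0
m=cv2.morphologyEx(cv2.morphologyEx(m,2,np.ones((3,3))),3,np.ones((7,7)))
c=max(cv2.findContours(m,0,2)[0],key=cv2.contourArea); print(cv2.boundingRect(c))
for z in(.018,.024):
    r=cv2.minAreaRect((ray('',c.reshape(-1,2),z,prm)[:,:2]*1000).astype(np.float32)); print(z,r)
for z in (.133,.137,.141):
    w=ray('',[[217.5,155.5],[296.5,155.5]],z,prm)[:,:2]; R=np.array([[np.cos(yaw),np.sin(yaw)],[np.sin(yaw),-np.cos(yaw)]])
    print(z,'wid',np.linalg.norm(w[0]-w[1]).round(4),'far edge in tool',(R.T@(w-tcp[:2]).T).T.round(4).tolist())
K,d,RR,t=prm; cc=-RR.T@t; print('cam in tool',(R.T@(cc[:2]-tcp[:2])).round(4),cc[2])
E
python3 r.py
```

```text
[ 21 106 251] [ 11 147 127] [ 11 147 132]
(234, 18, 50, 124)
0.018 ((558.6554565429688, 141.46112060546875), (41.29524230957031, 101.82937622070312), 74.17817687988281)
0.024 ((557.9190673828125, 141.6993408203125), (40.31649398803711, 99.41588592529297), 74.17816925048828)
0.133 wid 0.0405 far edge in tool [[0.0486, -0.0214], [0.0486, 0.0191]]
0.137 wid 0.0393 far edge in tool [[0.0491, -0.0208], [0.0491, 0.0185]]
0.141 wid 0.0381 far edge in tool [[0.0496, -0.0202], [0.0496, 0.0179]]
cam in tool [ 0.0658 -0.0015] 0.27115138456048066
```

The wrist view puts the recess at (0.5587,0.1415), yaw −0.276; the top camera gives (0.556,0.1413). I'll hover low over it and compare the stone with the recess directly at nearly equal depth.

```bash
python3 - <<'E'
from h import *
go(.558,.1413,.116,-.275)
E
```

```text
shift cm [9.8  0.05 8.47] turn [-0.    -0.001  0.007]
```

arm_command(series=[[[4.5, 0.05, 0], [0, 0, 0.007], 0.7], [[9, 0.05, 0.5], [0, 0, 0.007], 0.7], [[9.8, 0.05, 4], [0, 0, 0.007], 0.7], [[9.8, 0.05, 7], [0, 0, 0.007], 0.7], [[9.8, 0.05, 8], [0, 0, 0.007], 0.7]])

```text
t: 17.23
tool_pos: [0.5562, 0.1412, 0.1182]
eef_rot: [3.139, 0.003, -0.274]
wrist_force: [0.1, 0.2, -2.4]
width: 0.0386
```

arm_command(series=[[[0, 0, 0.4], [0, 0, 0], 0.7], [[0, 0, 0.4], [0, 0, 0], 0.7], [[0, 0, 0.4], [0, 0, 0], 0.7]])

```text
t: 17.6
tool_pos: [0.5572, 0.1427, 0.1176]
eef_rot: [-3.141, -0.002, -0.272]
wrist_force: [-0.3, 0.3, -1.5]
width: 0.0389
```

```bash
python3 - <<'E'
from h import *
st(); im,prm=snap("wrist","w9"); go(.558,.1413,.116,-.275)
cv2.imwrite('pics/z9.png',cv2.resize(im[90:290,130:390],None,fx=3,fy=3,interpolation=cv2.INTER_CUBIC)[...,::-1])
E
```

```text
{'t': 17.6, 'tool_pos': [0.5572, 0.1427, 0.1176], 'eef_rot': [-3.1406, -0.0018, -0.2721], 'wrist_force': [-0.3445, 0.2842, -1.4687], 'width': 0.0389}
shift cm [0.12 0.1  0.15] turn [-0.001 -0.002  0.003]
```

View pics/z9.png

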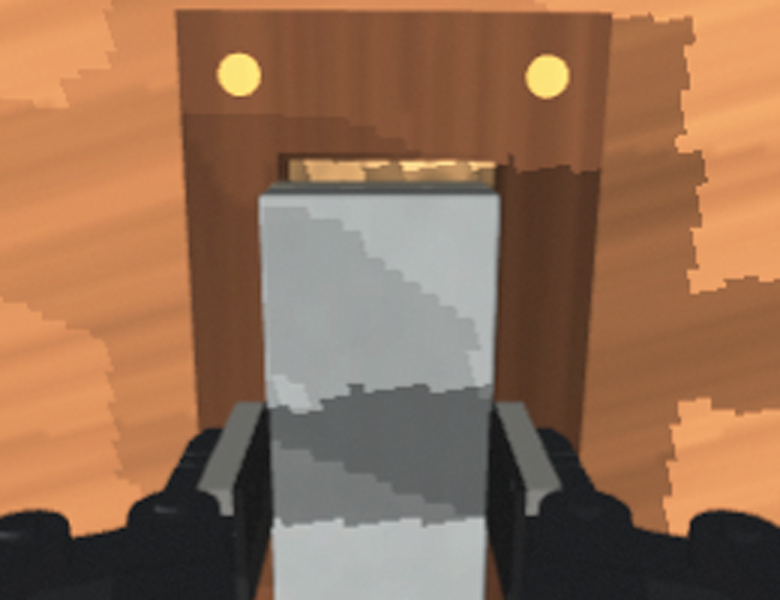

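The low view shows the recess's far edge at crop row 157 and the stone's top far edge at row 195 (columns 260–499). The brass dots are at (239,75) and (547,75). Working out the relative offset.

```bash
cat > r9.py <<'E'
from h import *
im,prm=load('w9'); tcp=np.array([.5572,.1427]); yaw=-.2721
R=np.array([[np.cos(yaw),np.sin(yaw)],[np.sin(yaw),-np.cos(yaw)]])
def T(n,q,z):
    w=ray('',np.array(q)/3+[130,90]-.33,z,prm)[:,:2]; p=(w-tcp)@R*1000
    v=p[1]-p[0]; print(n,z,p.round(1).tolist(),'mid',p.mean(0).round(1),'len',np.linalg.norm(v).round(1),'ang',np.arctan2(-v[0],v[1]).round(3))
T('dots',[[239,75],[547,75]],.024)
T('block far',[[177,11],[611,14]],.024)
T('recess far top',[[279,155],[509,155]],.024)
T('recess floor far',[[289,160],[496,160]],.018)
for z in(.0515,.0535,.055): T('stone top far',[[260,194],[499,194]],z)
for z in(.0315,.035): T('stone bot far',[[272,184],[495,184]],z)
T('block side L',[[195,400],[186,200]],.024); T('block side R',[[586,400],[601,200]],.024)
T('stone L',[[269,400],[260,194]],.0535); T('stone R',[[492,400],[499,194]],.0535)
E
python3 r9.py
```

```text
dots 0.024 [[69.4, -29.0], [69.3, 31.2]] mid [69.4  1.1] len 60.2 ang 0.001
block far 0.024 [[81.3, -40.4], [80.6, 43.0]] mid [81.   1.3] len 83.4 ang 0.008
recess far top 0.024 [[53.9, -21.6], [53.9, 24.4]] mid [53.9  1.4] len 46.0 ang 0.001
recess floor far 0.018 [[52.5, -20.3], [52.4, 22.7]] mid [52.4  1.2] len 43.0 ang 0.001
stone top far 0.0515 [[49.5, -21.7], [49.4, 18.6]] mid [49.4 -1.5] len 40.3 ang 0.001
stone top far 0.0535 [[49.7, -21.4], [49.6, 18.3]] mid [49.7 -1.5] len 39.7 ang 0.001
stone top far 0.055 [[49.9, -21.1], [49.8, 18.1]] mid [49.8 -1.5] len 39.3 ang 0.001
stone bot far 0.0315 [[49.0, -22.2], [48.9, 20.7]] mid [48.9 -0.8] len 43.0 ang 0.001
stone bot far 0.035 [[49.4, -21.8], [49.3, 20.2]] mid [49.3 -0.8] len 42.0 ang 0.001
block side L 0.024 [[1.6, -41.6], [45.0, -40.8]] mid [ 23.3 -41.2] len 43.4 ang -1.553
block side R 0.024 [[1.5, 43.2], [44.9, 43.4]] mid [23.2 43.3] len 43.3 ang -1.564
stone L 0.0535 [[13.2, -21.2], [49.7, -21.4]] mid [ 31.4 -21.3] len 36.5 ang -1.575
stone R 0.0535 [[13.1, 18.4], [49.6, 18.3]] mid [31.4 18.4] len 36.5 ang -1.573
```

The recess is about +1 mm (x) and +2.1 mm (y) from the stone in tool axes, with a 0.005 rad turn. Correcting and descending gently.

arm_command(series=[[[0.1, 0.21, 0], [0, 0, 0.005], 0.7], [[0.1, 0.21, 0.4], [0, 0, 0.005], 0.7], [[0.1, 0.21, 0.8], [0, 0, 0.005], 0.7], [[0.1, 0.21, 0.8], [0, 0, 0.005], 0.7], [[0.1, 0.21, 0.8], [0, 0, 0.005], 0.7]])

```text
t: 18.27
tool_pos: [0.5569, 0.1402, 0.1083]
eef_rot: [3.142, 0.0, -0.277]
wrist_force: [-0.3, -0.5, -1.6]
width: 0.0383
```

```bash
python3 - <<'E'
from h import *
st(); x=np.array([.5572,.1427]); y=-.2721
print('want',x+.0010*np.array([np.cos(y),np.sin(y)])+.0021*np.array([np.sin(y),-np.cos(y)]))
E
```

```text
{'t': 18.275, 'tool_pos': [0.5569, 0.1402, 0.1083], 'eef_rot': [3.1415, 0.0002, -0.2772], 'wrist_force': [-0.2532, -0.4828, -1.6364], 'width': 0.0383}
want [0.55759882 0.14040851]
```

arm_command(series=[[[0.06, 0, 0], [0, 0, 0], 0.7], [[0.06, 0, 0.1], [0, 0, 0], 0.7], [[0.06, 0, 0.2], [0, 0, 0], 0.7], [[0.06, 0, 0.2], [0, 0, 0], 0.7]])

```text
t: 18.77
tool_pos: [0.5574, 0.14, 0.1063]
eef_rot: [3.141, 0.0, -0.277]
wrist_force: [-0.1, 0.7, -1.4]
width: 0.0383
```

arm_command(series=[[[0, 0, 0.1], [0, 0, 0], 0.7], [[0, 0, 0.2], [0, 0, 0], 0.7], [[0, 0, 0.2], [0, 0, 0], 0.7]])

```text
t: 19.15
tool_pos: [0.5574, 0.14, 0.1043]
eef_rot: [3.141, 0.0, -0.277]
wrist_force: [-0.6, 0.0, -2.0]
width: 0.0385
```

arm_command(series=[[[0, 0, 0.05], [0, 0, 0], 0.7], [[0, 0, 0.1], [0, 0, 0], 0.7], [[0, 0, 0.1], [0, 0, 0], 0.7]])

```text
t: 19.52
tool_pos: [0.5575, 0.14, 0.1034]
eef_rot: [3.141, 0.0, -0.277]
wrist_force: [0.8, 0.2, -1.4]
width: 0.0389
```

arm_command(series=[[[0, 0, 0.05], [0, 0, 0], 0.7], [[0, 0, 0.1], [0, 0, 0], 0.7], [[0, 0, 0.1], [0, 0, 0], 0.7]])

```text
t: 19.9
tool_pos: [0.5575, 0.14, 0.1024]
eef_rot: [3.141, 0.0, -0.277]
wrist_force: [-0.2, -0.3, -1.9]
width: 0.0389
```

arm_command(series=[[[0, 0, 0.05], [0, 0, 0], 0.7], [[0, 0, 0.1], [0, 0, 0], 0.7], [[0, 0, 0.1], [0, 0, 0], 0.7]])

```text
t: 20.27
tool_pos: [0.5574, 0.14, 0.1014]
eef_rot: [3.141, 0.0, -0.277]
wrist_force: [0.2, 0.6, -1.1]
width: 0.0388
```

arm_command(series=[[[0, 0, 0.05], [0, 0, 0], 0.7], [[0, 0, 0.05], [0, 0, 0], 0.7]])

```text
t: 20.52
tool_pos: [0.5574, 0.14, 0.1009]
eef_rot: [3.141, 0.0, -0.277]
wrist_force: [0.7, -0.7, -1.2]
width: 0.0388
```

arm_command(series=[[[0, 0, 0.05], [0, 0, 0], 0.7], [[0, 0, 0.05], [0, 0, 0], 0.7]])

```text
t: 20.78
tool_pos: [0.5575, 0.14, 0.1008]
eef_rot: [3.141, -0.0, -0.277]
wrist_force: [-1.1, -0.5, 4.2]
width: 0.0385
```

arm_command(series=[[[0, 0, 0.05], [0, 0, 0], 0.7], [[0, 0, 0.05], [0, 0, 0], 0.7]])

```text
t: 21.02
tool_pos: [0.5575, 0.14, 0.1008]
eef_rot: [3.141, -0.0, -0.277]
wrist_force: [-3.1, -0.9, 7.8]
width: 0.0385
```

Contact came at TCP z = 0.1008, exactly the predicted recess-floor height. Relaxing the load, then releasing and rising.

arm_command(series=[[[0, 0, -0.1], [0, 0, 0], 0.7], [[0, 0, -0.1], [0, 0, 0], 0.45], [[0, 0, -0.1], [0, 0, 0], 0.35], [[0, 0, -0.1], [0, 0, 0], 0.25], [[0, 0, -0.1], [0, 0, 0], 0.2]])

```text
t: 21.65
tool_pos: [0.5575, 0.14, 0.1009]
eef_rot: [3.142, -0.0, -0.277]
wrist_force: [-0.2, -0.5, -0.1]
width: 0.0684
```

arm_command(series=[[[0, 0, -1], [0, 0, 0], 0.1], [[0, 0, -4], [0, 0, 0], 0], [[-3, 0, -9], [0, 0, 0], 0], [[-6, 0, -14], [0, 0, 0], 0], [[-6, 0, -14], [0, 0, 0], 0]])

```text
t: 22.28
tool_pos: [0.5, 0.1582, 0.2456]
eef_rot: [-3.137, -0.007, -0.275]
wrist_force: [0.2, -0.7, -0.7]
width: 0.0852
```

arm_command(series=[[[0, 0, 0], [0, 0, 0], 0], [[0, 0, 0], [0, 0, 0], 0], [[0, 0, 0], [0, 0, 0], 0]])

```text
t: 22.65
tool_pos: [0.4997, 0.1559, 0.2397]
eef_rot: [3.14, 0.002, -0.278]
wrist_force: [-0.2, -0.5, 0.1]
width: 0.0855
```

```bash
cat > f.py <<'E'
from h import *
st(); im,prm=snap("wrist","w10"); i=im.astype(int); h=cv2.cvtColor(im,cv2.COLOR_RGB2HSV).astype(int)
q=proj('',[[.558,.141,.032]],prm)[0]; print('pix',q,'col',im[int(q[1]),int(q[0])])
def rect(m,z,n):
    k=np.zeros(m.shape,np.uint8); k[m]=1
    r0=[int(v) for v in (max(q[1]-110,0),q[1]+110,q[0]-70,q[0]+70)]
    kk=np.zeros_like(k); kk[r0[0]:r0[1],r0[2]:r0[3]]=k[r0[0]:r0[1],r0[2]:r0[3]]
    kk=cv2.morphologyEx(kk,cv2.MORPH_CLOSE,np.ones((5,5))); kk=cv2.morphologyEx(kk,2,np.ones((3,3)))
    c=max(cv2.findContours(kk,0,2)[0],key=cv2.contourArea); print(n,cv2.boundingRect(c))
    print(cv2.minAreaRect((ray('',c.reshape(-1,2),z,prm)[:,:2]*1000).astype(np.float32)))
rect((i[...,2]-i[...,0]>-8)&(i[...,2]>60),.038,'stone top')
rect(((h[...,0]<15)&(h[...,2]<140))|((i[...,2]-i[...,0]>-8)&(i[...,2]>60)),.024,'block+')
E
python3 f.py
```

```text
{'t': 22.65, 'tool_pos': [0.4997, 0.1559, 0.2397], 'eef_rot': [3.1402, 0.0019, -0.278], 'wrist_force': [-0.1652, -0.4974, 0.1393], 'width': 0.0855}
pix [255.74474754 125.90314169] col [163 169 168]
stone top (234, 72, 43, 104)
((558.3423461914062, 141.48074340820312), (40.24322509765625, 98.25352478027344), 73.99121856689453)
block+ (212, 41, 105, 159)
((555.854736328125, 132.44296264648438), (103.05072021484375, 158.17691040039062), 73.97457122802734)
```

The stone reads (0.5583,0.1415), yaw 74.0° in the minAreaRect convention. The recess reads (0.5587,0.1415), 74.2°. The robot is clear, so I'm handing in.

```bash
python3 -c "
from h import *
print(ctrl.sign_off()); st()"
```

```text
the job is handed in; nothing more can be done
None
the job is handed in; nothing more can be done
```

I drew the lid open by friction, lifted the stone out of the box, laid it in the block's recess, backed the arm clear and handed the job in at about 22.7 s. The hand-in reports no verdict, so I can't confirm the result beyond my own checks.

**Lid:**
- I felt for the top, which lay about 52 mm above the bench, and pulled with about 7–12 N on it. The highest reading was 12.6 N.
- After the first pull, the open distance read only 111–116 mm, so I pulled again.
- It then read about 121 mm, with the lid edge over the cross wall. That is the last measurement, and the lid was not touched afterwards.

**Stone:**
- It came out held at 38.9 mm jaw width. I lowered it in steps of 2 mm, then 1 mm and 0.5 mm.
- It touched down at the tool height predicted for the recess floor (0.1008 m), with at most about 8 N.
- After release, the wrist camera put it about 0.4 mm and 0.003 rad from the recess it had measured earlier.

**Disagreements and gaps:**
- The top camera put the recess 2–3 mm nearer the robot than the wrist camera did. I went by a close wrist view showing the stone and recess together.
- The final automatic outline of the block took in its shadow (103 mm wide instead of 84), so I ignored it.
- I inferred that the stone lies flat from the touchdown height and its outline; I did not measure its tilt.
- I did not measure the other items again at the end. The low moves were only at the box and the block, and I saw no unexpected contact forces.

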